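Put the feeding-corner things back on their marked trays

ROBOT

A 6-joint arm with a two-finger parallel gripper is mounted at the origin on the work surface. World frame = base frame: x ahead of the robot, y to its left, z up, the work surface at z = 0. Lengths are in mm, angles in rad, forces in N, time in s.
With the tool pointing down it reaches from about 350 to 775 mm from the base axis. Payload 7.3 kg.
Tool frame: the origin (TCP) lies on the mounting face of the last link; the fingertips stand 178 mm ahead of it and the grasp point (between the pads) lies 159 mm ahead of it; z points along the fingers, y is the line along which they close (so a half turn about z gives the same grasp; the last joint's range is limited). The gripper opens to 92 mm and grips with 3 to 60 N. Pads are 19 mm wide; open, the fingers measure 130 mm over their backs; the gripper's body (75 mm by 190 mm) begins 47 mm behind the grasp point.
Start: joints at [0.974, 0.342, 1.524, -0, 1.275, -0.146], TCP at [228.715, 472.565, 404.741] pointing down, gripper open.
Joint ranges: [-2.53, 2.53], [-0.77, 2.02], [0.04, 2.7], [-1, 4.14], [0.28, 2.66], [-3.11, 3.11]. Speed limits (rad/s): [2.57, 2.57, 3.14, 3.14, 3.14, 3.14].

INTERFACE

Orientations are given as [roll, pitch, yaw] about the fixed x, y, z axes, in that order (R = Rz(yaw) Ry(pitch) Rx(roll)).
In Python, from plant import bot, vision gives the robot as it stands. The module is installed in compiled form; this text tells all that it offers.
- The arm moves only by the tool pendant, called after ">>>" as a command line: name --argument value ..., lists and objects as JSON in quotes. Schema: {"type":"object","properties":{"increments":{"type":"array","items":{"type":"object","properties":{"jaw":{"type":"number"},"pos":{"type":"array","items":{"type":"number"},"minItems":3,"maxItems":3},"twist":{"type":"number"}},"additionalProperties":false,"required":["jaw"]},"minItems":1,"maxItems":5},"only":{"type":"string"},"quiet":{"type":"boolean"},"lines":{"type":"string"}},"required":["increments"],"additionalProperties":false}. increments is a list of rows, 1 to 5 of them, each an object with the fields jaw (the finger opening in mm), pos (a list: dx, dy, dz in shares of 750 mm (1.0 is 750 mm)), twist (a turn about the tool's z in parts of the range, where 1.0 means 2 rad); a field left out counts as zero (the opening has to be given); each row is the pose to reach, as a shift and turn from the pose commanded when the call began, along the tool's axes at that moment; what a row does not reach only later rows make up. A row lasts 1/8 s, in which the tool goes at most 62.5 mm and 0.188 rad, less where a joint would pass 70% of its speed; a pose out of reach is approached as far as the arm can. The fingers move at their own pace and stop on an object; the grip force is fixed at half the most. Time passes only in rows, so rows that do not move let the fingers close. The tool returns the time, the measured TCP pose, the force, the opening and the grip force at its end. only (a regular expression) keeps the lines of the reply that match it, lines (a string "A,B") keeps lines A to B, and quiet returns only ok. No shift or turn number may pass 1 either way. Input that does not fit is refused with a message, and nothing moves.
- bot.get_obs(): the state, without advancing time (a new reading comes with each control period).
- vision.capture(name): name is "scene" or "top" or "wrist"; returns a dict with "color" (420x560x3 uint8, red, green, blue), "K" (3x3 intrinsics, pixels), "R" (3x3) and "t" (3): a world point X has camera coordinates R X + t. Camera axes: x right, y down, z forward; pixel columns grow to the right and rows downward; lengths in mm; the calibration is good to about 2 mm. A picture is of the moment at which its call begins. There is no depth.
- bot.close_job(): hands the job in; it is judged then, once.
The state is a dict: "time": time; "joint_positions": joint angles; "dq": joint speeds; "tau": joint torques, N m; "tool_pos": TCP position; "tcp_rot": TCP orientation; "contact_force": force on the tool from outside, world axes, zero at the start; "moment": the same for the moment, N m; "grip_width": finger opening in mm; "finger_force": force on a finger pad.
Only numpy, scipy, OpenCV 4.12 (cv2) and the standard library are available. Lean on these libraries where they do the work, as an engineer would, in place of code of your own. Each camera call takes 0.05 s, during which the arm holds its last target. There are 200 camera calls.

TASK

Set each of the four loose things upright and centred on the mark of the clear tray stack that matches it: the red canister on the single red ring, the blue saucer on the double blue ring, the terracotta cone on the terracotta disc, and the grey check valve on the grey rectangle, lying on its flat foot with its spigots along the rectangle's long side (either way round). Leave the green glass vial standing where it is, and let go of everything.

Things in the scene. Friction and masses are not known exactly. Their poses are not given: they have to be found in the camera images.
- canister: Pellet canister, red plastic with a red lid and a pale band round its side, upright cylinder 58 mm diameter, 75 mm tall. Loose on the counter, about 0.11 kg. Origin: centre of the underside, z up its axis.
- saucer: Small feeding saucer, round blue ceramic dish, open on top, straight outside 60 mm diameter (54 mm at the very foot), 22 mm tall, wall 4 mm. Loose on the counter, about 0.09 kg. Origin: centre of the underside, z up.
- cone: Terracotta breeding cone, upright, 100 mm tall: round foot 58 mm diameter and 8 mm high, then a cone narrowing from 46 mm to 28 mm diameter at 62 mm height, then a straight neck 28 mm diameter from 62 mm to the top. Loose on the counter, about 0.16 kg. Origin: centre of the underside, z up.
- valve: Grey check valve lying level: a body 34 mm long (along its x), 24 mm wide (y), 27 mm tall with a flat foot and rounded top, black collars and a thin 9 mm hose spigot at each end; 72 mm long over the spigots, both ends alike. Loose on the counter, about 0.05 kg, turned at any yaw. Origin: centre of the underside, x along the spigots, z up.
- tier_red: Fixed stack, 2 clear acrylic trays high, 100 x 100 mm; solid top floor 32 mm above the counter; a lip 3 mm high and thick at its +x and -x edges. Mark centred on the floor: a single red ring, 64 mm inside, 72 mm outside diameter (for the canister). Origin: centre of the stack's underside, below the mark's centre; z up, x and y along the edges, within 15 degrees of the world's.
- tier_blue: Fixed stack, 4 clear acrylic trays high, 100 x 100 mm; solid top floor 64 mm above the counter; a lip 3 mm high and thick at its +x and -x edges. Mark centred on the floor: two blue rings, one inside the other, 72 and 44 mm outside diameter (for the saucer). Origin: centre of the stack's underside, below the mark's centre; z up, x and y along the edges, within 15 degrees of the world's.
- tier_terracotta: Fixed stack, 1 clear acrylic tray high, 100 x 100 mm; solid top floor 16 mm above the counter; a lip 3 mm high and thick at its +x and -x edges. Mark centred on the floor: a filled terracotta-coloured disc, 70 mm diameter (for the cone). Origin: centre of the stack's underside, below the mark's centre; z up, x and y along the edges, within 15 degrees of the world's.
- tier_grey: Fixed stack, 3 clear acrylic trays high, 100 x 100 mm; solid top floor 48 mm above the counter; a lip 3 mm high and thick at its +x and -x edges. Mark centred on the floor: a grey rectangle with a black outline, 86 mm long along x, 40 mm along y (for the valve). Origin: centre of the stack's underside, below the mark's centre; z up, x and y along the edges, within 15 degrees of the world's.
- vial: Bystander, to be left alone: little green glass test vial with a green cap, standing, 26 mm diameter, 60 mm tall, loose. Origin: centre of the underside, z up.
Things that resemble listed ones, but are neither listed nor needed, are in the scene too. Leave any pink look-alike of the valve alone.

How it is judged (in metres and radians):
At the end, for the whole second after the job is handed in: Each thing rests on the top floor of its matching tray stack, its centre within 15 mm of the mark's centre, upright within 0.12 rad and still; the valve's long axis is within 15 degrees of the rectangle's long side, either way round. The vial has not been moved more than 20 mm or tipped (horizontal distance between canister and tier_red below 0.015 m and z of canister in the frame of tier_red between 0.028 and 0.038 m and angle between each of canister, saucer, cone, valve's own z axis and vertical below 0.12 rad and linear speed of each of canister, saucer, cone, valve below 0.02 m/s and horizontal distance between saucer and tier_blue below 0.015 m and z of saucer in the frame of tier_blue between 0.06 and 0.07 m and horizontal distance between cone and tier_terracotta below 0.015 m and z of cone in the frame of tier_terracotta between 0.012 and 0.022 m and horizontal distance between valve and tier_grey below 0.015 m and z of valve in the frame of tier_grey between 0.044 and 0.054 m and angle between the x axis of valve and the x axis of tier_grey, either way round below 0.26 rad); the robot touches nothing.
It fails at once if the glass vial is shifted more than 20 mm or knocked over (distance of vial from where it was at the start of the episode above 0.02 m or angle between vial's own z axis and vertical above 0.5 rad).
It also fails if it takes over 120 s, if anything falls off the work surface, if the arm or the gripper's body presses on something with over 40 N, if the wrist force passes 120 N, or if a joint passes its speed limit or range.

## Working session

There is one attempt and no reset: what is moved stays moved. The work goes in short steps, Python scripts to look and compute and a tool call to move; the robot and the scene stay as the last step left them, time stands still between calls to the robot, and variables do not carry over. Pictures are saved under pics/ and viewed, at most 14 in all, crops included, and the job is handed in when it is done.

```bash
mkdir -p pics; python3 - <<'E'
from plant import bot, vision
import cv2,pickle
o=bot.get_obs(); print(o['time'],o['tool_pos'],o['tcp_rot'],o['grip_width'])
for n in ("scene","top","wrist"):
    c=vision.capture(n); pickle.dump(c,open(f'pics/{n}0.pkl','wb')); cv2.imwrite(f'pics/{n}0.png',c['color'][:,:,::-1]); print(n,c['K'].round(1).tolist(),c['R'].round(3).tolist(),c['t'].round(1).tolist())
E
```

```text
0.0 [228.64513007 472.44837259 404.07103576] [-3.14012969e+00 -2.00122785e-04  2.69078105e+00] 91.60778617049816
scene [[447.7, 0.0, 287.5], [0.0, 447.7, 210.3], [0.0, 0.0, 1.0]] [[0.304, 0.953, -0.008], [0.59, -0.195, -0.783], [-0.748, 0.233, -0.622]] [-144.2, -276.7, 1391.1]
top [[442.7, 0.0, 274.9], [0.0, 442.7, 211.8], [0.0, 0.0, 1.0]] [[0.154, -0.988, -0.005], [-0.959, -0.148, -0.241], [0.238, 0.042, -0.97]] [-55.6, 520.6, 856.8]
wrist [[336.6, 0.0, 274.5], [0.0, 336.6, 202.3], [0.0, 0.0, 1.0]] [[0.436, 0.9, -0.002], [0.856, -0.414, 0.311], [0.279, -0.137, -0.95]] [-524.1, -39.3, 393.5]
```

View pics/top0.png

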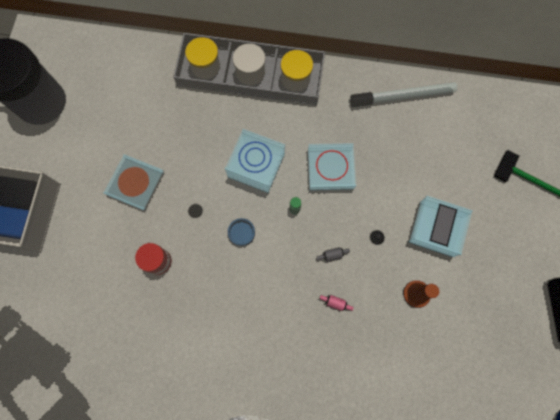

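View pics/scene0.png

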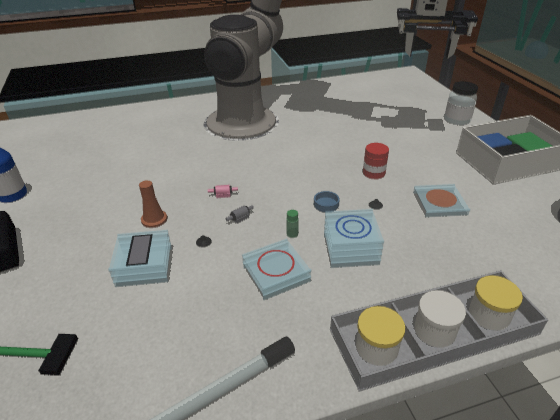

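Top view: marks at terracotta (134,182), blue (255,157), red (332,166) and grey (444,225); objects are canister lid (151,257), saucer (241,233), cone foot (417,295) with top (431,291), valve (333,255), vial (295,204) and pink decoy (337,303). The scene view shows the same things: marks at (441,198), (353,230), (276,263) and (140,250), canister (376,152), saucer (326,201), cone (150,205) and valve (240,214).

```bash
cat > h.py <<'E'
import numpy as np, cv2, pickle
from scipy.spatial.transform import Rotation as Ro
def load(n): return pickle.load(open(f'pics/{n}.pkl','rb'))
def P(c): return c['K']@np.c_[c['R'],c['t']]
def tri(ca,pa,cb,pb):
    X=cv2.triangulatePoints(P(ca),P(cb),np.float64(pa).reshape(2,1),np.float64(pb).reshape(2,1)); X=(X[:3]/X[3]).ravel()
    return X, [np.linalg.norm(proj(c,X)-p) for c,p in((ca,pa),(cb,pb))]
def proj(c,X): x=c['K']@(c['R']@X+c['t']); return x[:2]/x[2]
def onz(c,p,z):
    d=c['R'].T@np.linalg.solve(c['K'],[*p,1]); o=-c['R'].T@c['t']; return o+d*(z-o[2])/d[2]
def go(target,yaw,obs):  # target = grasp point world mm, yaw of tool's y axis (mod pi)
    R=Ro.from_euler('xyz',obs['tcp_rot']).as_matrix()
    d=R.T@(np.array(target)+[0,0,159]-obs['tool_pos'])
    y=np.arctan2(R[1,1],R[0,1]); t=-((yaw-y+np.pi/2)%np.pi-np.pi/2)
    return d.round(1), round(t,3)
E
python3 - <<'E'
from h import *
a,b=load('top0'),load('scene0')
def crop(c,p,s=32,k=6):
    x,y=p; im=c['color'][max(y-s,0):y+s,max(x-s,0):x+s,::-1]; return cv2.resize(im,(198,198),interpolation=cv2.INTER_CUBIC)
T=[(134,182),(255,157),(332,166),(444,225),(151,257),(241,233),(420,292),(333,255)]
S=[(441,198),(353,230),(276,263),(140,250),(376,158),(326,201),(150,205),(240,214)]
g=lambda c,L:np.hstack([crop(c,p) for p in L])
cv2.imwrite('pics/crops_top.png',np.vstack([g(a,T[:4]),g(a,T[4:])]))
cv2.imwrite('pics/crops_scene.png',np.vstack([g(b,S[:4]),g(b,S[4:])]))
E
```

```text
(no output)
```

View pics/crops_top.png

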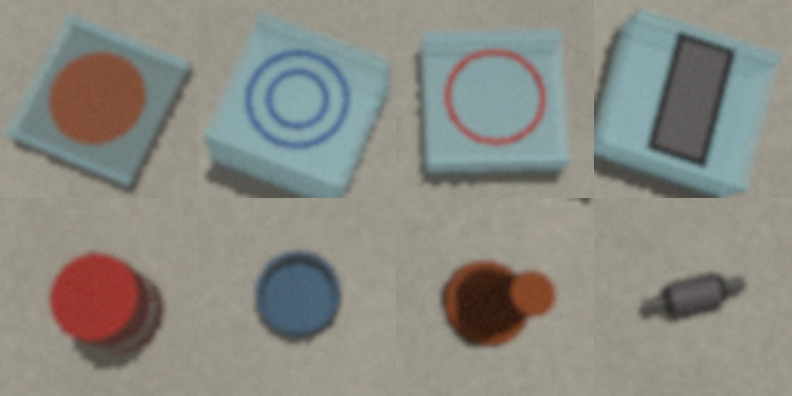

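View pics/crops_scene.png

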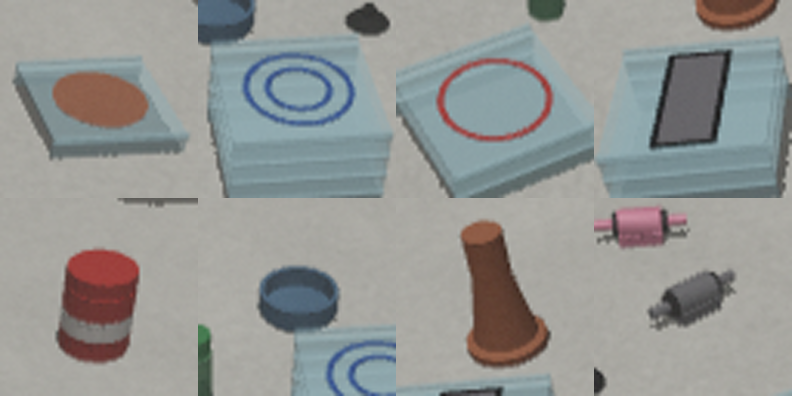

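Top crops: disc, rings and rectangle are near crop centre, the cone leans away from the camera, and the valve runs slightly up to the right. The scene crops agree and give clean lid, rim and neck ellipses to triangulate.

```bash
python3 - <<'E'
from h import *
a,b=load('top0'),load('scene0')
s=64/198
T=dict(terr=((134,182),(97,98),(441,198),(100,100)),blue=((255,157),(99,99),(353,230),(101,90)),red=((332,166),(99,98),(276,263),(99,99)),
grey=((444,225),(98.5,98.7),(140,250),(96,99)),can_lid=((151,257),(95,100),(376,158),(102,70)),saucer_rim=((241,233),(100,95),(326,201),(101,90)),
cone_top=((420,292),(136,95),(150,205),(86,35)),cone_foot=((420,292),(90,106),(150,205),(112,140)),valve=((333,255),(100,99),(240,214),(99,99)),vial_top=((295,204),(99,99),(292,216),(99,99)))
f=lambda p,q:np.array(p)-32+np.array(q)*s-.5+.16
for k,v in T.items():
    pa,pb=f(*v[:2]),f(*v[2:]); X,e=tri(a,pa,b,pb); print(k,X.round(1),np.round(e,1))
def ax(c,o,p,q,z): 
    d=onz(c,f(o,p),z)-onz(c,f(o,q),z); return round(np.arctan2(d[1],d[0])%np.pi,3)
print('valve yaw',ax(a,(333,255),(640-594,112),(745-594,87),15),ax(b,(240,214),(655-594,315-198),(732-594,277-198),15))
print('grey yaw',ax(a,(444,225),(114,42),(83,155),48),ax(b,(140,250),(105,53),(87.5,145),48))
E
```

```text
terr [555.8 351.2  15. ] [0.1 0.1]
blue [637.1  86.8  63.2] [0.1 0.1]
red [654.7 -81.2  31.4] [0.1 0.1]
grey [ 553.7 -328.3   47.8] [0.1 0.1]
can_lid [389.9 260.   72.9] [0.3 0.2]
saucer_rim [479.3  92.8  22. ] [0.3 0.3]
cone_top [ 407.3 -296.1   99. ] [0. 0.]
cone_foot [ 406.4 -296.5    4.7] [0.1 0.1]
valve [ 461.2 -110.    11.9] [0.3 0.3]
vial_top [550.1 -13.7  50.3] [0.3 0.3]
valve yaw 1.958 1.956
grey yaw 2.951 2.962
```

The rows are not in the units I measure in: shifts go in shares of 750 mm and turns go in shares of 2 rad. I convert before sending: -238 mm is -0.3173, -121 mm is -0.1613, -0.451 rad is -0.2255.

>>> pendant --increments '[{"jaw":92, "pos":[-0.3173, -0.1613, 0.0867], "twist":-0.2255}, {"jaw":92, "pos":[-0.3173, -0.1613, 0.0867], "twist":-0.2255}, {"jaw":92, "pos":[-0.3173, -0.1613, 0.0867], "twist":-0.2255}, {"jaw":92, "pos":[-0.3173, -0.1613, 0.0867], "twist":-0.2255}, {"jaw":92, "pos":[-0.3173, -0.1613, 0.0867], "twist":-0.2255}]'

```text
time: 0.78
tool_pos: [391.3, 257.8, 338.9]
tcp_rot: [-3.141, -0.001, 3.14]
contact_force: [-0.7, 0.2, -0.1]
grip_width: 91.9
finger_force: 0.0
```

>>> pendant --increments '[{"jaw":92}, {"jaw":92}]'

```text
time: 1.02
tool_pos: [390.0, 260.2, 339.8]
tcp_rot: [3.141, -0.0, 3.141]
contact_force: [0.4, -0.4, 0.3]
grip_width: 91.6
finger_force: 0.0
```

```bash
cat > st.py <<'E'
import sys; from h import *; from plant import bot
o=bot.get_obs(); print(o['time'],o['tool_pos'].round(1),o['tcp_rot'].round(3),round(o['grip_width'],1),np.round(o['finger_force'],1),o['joint_positions'].round(2))
if len(sys.argv)>4: print(go([float(v) for v in sys.argv[1:4]],float(sys.argv[4]),o))
E
python3 st.py 390 260 50 1.571
```

```text
1.025 [390.  260.2 339.8] [ 3.141 -0.     3.141] 91.6 0.0 [ 0.42  0.31  1.77  0.    1.06 -1.15]
(array([ -0. ,  -0.3, 130.8]), np.float64(-0.0))
```

Converted, 130 mm is 0.1733, 120 mm is 0.16.

>>> pendant --increments '[{"jaw":92, "pos":[0, 0, 0.0667]}, {"jaw":92, "pos":[0, 0, 0.12]}, {"jaw":92, "pos":[0, 0, 0.16]}, {"jaw":92, "pos":[0, 0, 0.1733]}, {"jaw":92, "pos":[0, 0, 0.1733]}]' --quiet true

```text
ok
```

>>> pendant --increments '[{"jaw":40}, {"jaw":40}, {"jaw":40}, {"jaw":40}, {"jaw":40}]'

```text
time: 2.28
tool_pos: [390.4, 260.0, 210.1]
tcp_rot: [3.141, 0.001, -3.142]
contact_force: [-0.2, 0.8, 4.3]
grip_width: 57.1
finger_force: 30.0
```

>>> pendant --increments '[{"jaw":40, "pos":[0, 0, -0.0267]}, {"jaw":40, "pos":[0, 0, -0.08]}, {"jaw":40, "pos":[0, 0, -0.1467]}, {"jaw":40, "pos":[0, 0, -0.1733]}, {"jaw":40, "pos":[0, 0, -0.1733]}]'

```text
time: 2.9
tool_pos: [390.4, 260.0, 340.8]
tcp_rot: [3.14, 0.003, -3.141]
contact_force: [-0.2, -0.6, -1.2]
grip_width: 57.6
finger_force: 30.0
```

```bash
python3 st.py 654.7 -81.2 180 1.571
```

```text
2.9 [390.4 260.  340.8] [ 3.140e+00  3.000e-03 -3.141e+00] 57.6 30.0 [ 0.42  0.31  1.77  0.    1.06 -1.15]
(array([-264.3, -341.2,    2.1]), np.float64(-0.0))
```

Converted, -170 mm is -0.2267, -130 mm is -0.1733.

>>> pendant --increments '[{"jaw":40, "pos":[-0.04, -0.0533, 0]}, {"jaw":40, "pos":[-0.0867, -0.1133, 0]}, {"jaw":40, "pos":[-0.1333, -0.1733, 0]}, {"jaw":40, "pos":[-0.1733, -0.2267, 0]}, {"jaw":40, "pos":[-0.176, -0.2267, 0]}]' --quiet true

```text
ok
```

>>> pendant --increments '[{"jaw":40, "pos":[-0.04, -0.0533, 0]}, {"jaw":40, "pos":[-0.0867, -0.1133, 0]}, {"jaw":40, "pos":[-0.1333, -0.1733, 0]}, {"jaw":40, "pos":[-0.1767, -0.228, 0]}, {"jaw":40, "pos":[-0.1767, -0.228, 0]}]' --quiet true

```text
ok
```

>>> pendant --increments '[{"jaw":40}, {"jaw":40}]'

```text
time: 4.4
tool_pos: [654.2, -79.3, 339.4]
tcp_rot: [3.141, -0.001, -3.14]
contact_force: [-0.3, 0.8, -0.9]
grip_width: 58.0
finger_force: 30.0
```

```bash
python3 st.py 654.7 -81.2 82 1.571
python3 - <<'E'
from plant import vision
import cv2,numpy as np
a=[vision.capture(n)['color'][:,:,::-1] for n in('top','wrist')]
cv2.imwrite('pics/can.png',np.hstack([a[0][60:360,200:500],cv2.resize(a[1],(400,300))]))
E
```

```text
4.4 [654.2 -79.3 339.4] [ 3.141e+00 -1.000e-03 -3.140e+00] 58.0 30.0 [-0.24  0.64  1.21  0.    1.29 -1.81]
(array([-0.6, -2. , 98.4]), np.float64(0.002))
```

View pics/can.png

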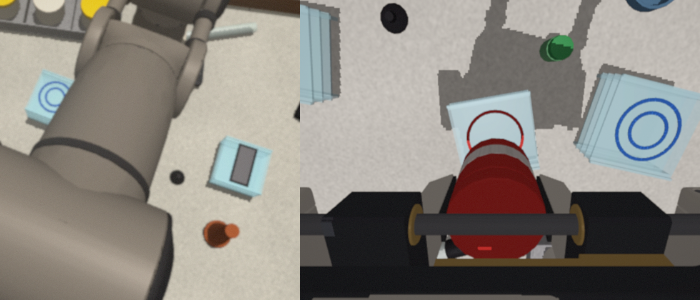

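Wrist view (right half): the canister is held upright above the red ring (495,135 in the composite), with the vial at (557,48) clear of the gripper.

Converted, 97.5 mm is 0.13, 97 mm is 0.1293.

>>> pendant --increments '[{"jaw":40, "pos":[0, 0, 0.0533]}, {"jaw":40, "pos":[0, 0, 0.0933]}, {"jaw":40, "pos":[0, 0, 0.12]}, {"jaw":40, "pos":[0, 0, 0.1293]}, {"jaw":40, "pos":[0, 0, 0.13]}]'

```text
time: 5.12
tool_pos: [654.8, -80.5, 243.0]
tcp_rot: [-3.141, 0.001, -3.141]
contact_force: [-0.5, 0.1, -1.3]
grip_width: 57.8
finger_force: 30.0
```

>>> pendant --increments '[{"jaw":40}, {"jaw":70}, {"jaw":92}, {"jaw":92}, {"jaw":92}]'

```text
time: 5.75
tool_pos: [654.8, -81.0, 242.3]
tcp_rot: [3.142, 0.0, -3.141]
contact_force: [-0.2, -0.2, -0.8]
grip_width: 90.1
finger_force: 0.0
```

>>> pendant --increments '[{"jaw":92, "pos":[0, 0, -0.0267]}, {"jaw":92, "pos":[0, 0, -0.08]}, {"jaw":92, "pos":[0, 0, -0.1333]}, {"jaw":92, "pos":[0, 0, -0.1333]}, {"jaw":92, "pos":[0, 0, -0.1333]}]'

```text
time: 6.38
tool_pos: [654.5, -80.9, 341.6]
tcp_rot: [3.141, -0.001, -3.141]
contact_force: [0.6, -0.4, -0.3]
grip_width: 91.9
finger_force: 0.0
```

```bash
python3 st.py 479.3 92.8 110 1.571
```

```text
6.375 [654.5 -80.9 341.6] [ 3.141e+00 -1.000e-03 -3.141e+00] 91.9 0.0 [-0.24  0.64  1.2   0.    1.3  -1.81]
(array([175.1, 173.7,  72.8]), np.float64(-0.0))
```

Converted, 175.1 mm is 0.2335, 173.7 mm is 0.2316.

>>> pendant --increments '[{"jaw":92, "pos":[0.056, 0.056, 0]}, {"jaw":92, "pos":[0.1133, 0.1133, 0]}, {"jaw":92, "pos":[0.1733, 0.1707, 0]}, {"jaw":92, "pos":[0.2335, 0.2316, 0]}, {"jaw":92, "pos":[0.2335, 0.2316, 0.0533]}]' --quiet true

```text
ok
```

>>> pendant --increments '[{"jaw":92}, {"jaw":92, "pos":[0, 0, 0.02]}, {"jaw":92, "pos":[0, 0, 0.0427]}, {"jaw":92, "pos":[0, 0, 0.0427]}, {"jaw":92, "pos":[0, 0, 0.0427]}]'

```text
time: 7.62
tool_pos: [480.3, 92.3, 270.9]
tcp_rot: [3.142, 0.001, 3.141]
contact_force: [-0.0, -0.4, -0.4]
grip_width: 91.9
finger_force: 0.0
```

```bash
python3 st.py 479.3 92.8 22.5 1.571
```

```text
7.625 [480.3  92.3 270.9] [3.142e+00 1.000e-03 3.141e+00] 91.9 0.0 [ 0.03  0.43  1.8   0.    0.9  -1.54]
(array([ 1. ,  0.5, 89.4]), np.float64(-0.001))
```

Converted, 88 mm is 0.1173, 84 mm is 0.112.

>>> pendant --increments '[{"jaw":92, "pos":[0.0007, 0.0007, 0.0533]}, {"jaw":92, "pos":[0.0007, 0.0007, 0.0933]}, {"jaw":92, "pos":[0.0007, 0.0007, 0.112]}, {"jaw":92, "pos":[0.0007, 0.0007, 0.1173]}, {"jaw":92, "pos":[0.0007, 0.0007, 0.1173]}]'

```text
time: 8.25
tool_pos: [479.6, 93.2, 182.9]
tcp_rot: [3.141, 0.001, -3.141]
contact_force: [-0.2, 0.2, 0.6]
grip_width: 91.6
finger_force: 0.0
```

>>> pendant --increments '[{"jaw":40}, {"jaw":40}, {"jaw":40}, {"jaw":40}, {"jaw":40}]'

```text
time: 8.88
tool_pos: [479.2, 93.2, 182.4]
tcp_rot: [3.141, 0.0, -3.141]
contact_force: [-0.8, -0.3, 2.9]
grip_width: 59.1
finger_force: 30.0
```

>>> pendant --increments '[{"jaw":40, "pos":[0, 0, -0.0267]}, {"jaw":40, "pos":[0, 0, -0.08]}, {"jaw":40, "pos":[0, 0, -0.1467]}, {"jaw":40, "pos":[0, 0, -0.1733]}, {"jaw":40, "pos":[0, 0, -0.1733]}]'

```text
time: 9.5
tool_pos: [479.4, 93.2, 313.4]
tcp_rot: [3.141, 0.003, -3.141]
contact_force: [0.3, 0.0, -1.7]
grip_width: 59.3
finger_force: 30.0
```

```bash
python3 st.py 637.1 86.8 152.5 1.571
```

```text
9.5 [479.4  93.2 313.4] [ 3.141e+00  3.000e-03 -3.141e+00] 59.3 30.0 [ 0.03  0.37  1.76  0.    1.01 -1.54]
(array([-157.7,   -6.4,    2.4]), np.float64(0.0))
```

Converted, -157.7 mm is -0.2103, -130 mm is -0.1733.

>>> pendant --increments '[{"jaw":40, "pos":[-0.0533, -0.0027, 0]}, {"jaw":40, "pos":[-0.1133, -0.0053, 0]}, {"jaw":40, "pos":[-0.1733, -0.0067, 0]}, {"jaw":40, "pos":[-0.2103, -0.0085, 0]}, {"jaw":40, "pos":[-0.2103, -0.0085, 0]}]' --quiet true

```text
ok
```

>>> pendant --increments '[{"jaw":40}, {"jaw":40}, {"jaw":40, "pos":[0, 0, 0.04]}, {"jaw":40, "pos":[0, 0, 0.0667]}, {"jaw":40, "pos":[0, 0, 0.0667]}]'

```text
time: 10.75
tool_pos: [635.9, 86.9, 260.9]
tcp_rot: [3.142, -0.004, -3.141]
contact_force: [-0.5, 0.7, -1.3]
grip_width: 59.5
finger_force: 30.0
```

```bash
python3 st.py 637.1 86.8 87.5 1.571
```

```text
10.75 [635.9  86.9 260.9] [ 3.142 -0.004 -3.141] 59.5 30.0 [ 0.02  0.69  1.36  0.    1.1  -1.55]
(array([-1.3, -0.1, 14.4]), np.float64(0.0))
```

>>> pendant --increments '[{"jaw":40, "pos":[0, 0, 0.0107]}, {"jaw":40, "pos":[0, 0, 0.02]}, {"jaw":40, "pos":[0, 0, 0.0207]}, {"jaw":40, "pos":[0, 0, 0.0207]}, {"jaw":40, "pos":[0, 0, 0.0207]}]'

```text
time: 11.38
tool_pos: [636.9, 86.8, 247.0]
tcp_rot: [3.142, 0.0, -3.141]
contact_force: [-0.6, -0.7, -1.2]
grip_width: 59.5
finger_force: 30.0
```

>>> pendant --increments '[{"jaw":70}, {"jaw":92}, {"jaw":92}, {"jaw":92}]'

```text
time: 11.88
tool_pos: [636.9, 86.8, 246.8]
tcp_rot: [3.142, 0.0, -3.141]
contact_force: [-0.3, -0.8, -0.2]
grip_width: 91.1
finger_force: 0.0
```

>>> pendant --increments '[{"jaw":92, "pos":[0, 0, -0.0267]}, {"jaw":92, "pos":[0, 0, -0.08]}, {"jaw":92, "pos":[0, 0, -0.12]}, {"jaw":92, "pos":[0, 0, -0.12]}, {"jaw":92, "pos":[0, 0, -0.12]}]'

```text
time: 12.5
tool_pos: [636.5, 86.8, 335.7]
tcp_rot: [3.142, -0.002, -3.141]
contact_force: [-0.2, 0.4, -0.7]
grip_width: 91.9
finger_force: 0.0
```

```bash
python3 st.py 406.8 -296.3 182 1.571
```

```text
12.5 [636.5  86.8 335.7] [ 3.142e+00 -2.000e-03 -3.141e+00] 91.9 0.0 [ 0.02  0.61  1.27  0.    1.26 -1.55]
(array([ 229.8, -383.1,   -5. ]), np.float64(0.0))
```

>>> pendant --increments '[{"jaw":92, "pos":[0.0267, -0.0467, 0]}, {"jaw":92, "pos":[0.0667, -0.1133, 0]}, {"jaw":92, "pos":[0.1067, -0.18, 0]}, {"jaw":92, "pos":[0.1467, -0.2467, 0]}, {"jaw":92, "pos":[0.1533, -0.2547, 0]}]' --quiet true

```text
ok
```

>>> pendant --increments '[{"jaw":92, "pos":[0.0333, -0.06, -0.0067]}, {"jaw":92, "pos":[0.0733, -0.12, -0.0067]}, {"jaw":92, "pos":[0.1133, -0.1867, -0.0067]}, {"jaw":92, "pos":[0.1533, -0.256, -0.0067]}, {"jaw":92, "pos":[0.1533, -0.256, -0.0067]}]' --quiet true

```text
ok
```

>>> pendant --increments '[{"jaw":92}, {"jaw":92}]'

```text
time: 14.0
tool_pos: [407.8, -294.9, 341.3]
tcp_rot: [3.141, -0.0, -3.139]
contact_force: [-0.4, 0.2, -0.6]
grip_width: 91.7
finger_force: 0.0
```

```bash
python3 st.py 406.8 -296.3 82 1.571
```

```text
14.0 [ 407.8 -294.9  341.3] [ 3.141 -0.    -3.139] 91.7 0.0 [-0.78  0.37  1.68  0.    1.1  -2.35]
(array([  1. ,  -1.5, 100.3]), np.float64(0.002))
```

Converted, 100 mm is 0.1333, 95 mm is 0.1267.

>>> pendant --increments '[{"jaw":92, "pos":[0.0007, -0.0013, 0.0533]}, {"jaw":92, "pos":[0.0007, -0.0013, 0.1]}, {"jaw":92, "pos":[0.0007, -0.0013, 0.1267]}, {"jaw":92, "pos":[0.0007, -0.0013, 0.1333]}, {"jaw":92, "pos":[0.0007, -0.0013, 0.1333]}]' --quiet true

```text
ok
```

>>> pendant --increments '[{"jaw":20}, {"jaw":20}, {"jaw":20}, {"jaw":20}, {"jaw":20}]'

```text
time: 15.25
tool_pos: [406.4, -297.3, 241.7]
tcp_rot: [3.142, 0.0, -3.142]
contact_force: [-0.1, -0.9, 0.0]
grip_width: 46.4
finger_force: 0.0
```

>>> pendant --increments '[{"jaw":20}, {"jaw":20}, {"jaw":20}]'

```text
time: 15.62
tool_pos: [406.4, -297.2, 241.6]
tcp_rot: [3.141, -0.0, -3.141]
contact_force: [-0.2, 0.9, -1.1]
grip_width: 26.8
finger_force: 30.0
```

>>> pendant --increments '[{"jaw":20, "pos":[0, 0, -0.0267]}, {"jaw":20, "pos":[0, 0, -0.08]}, {"jaw":20, "pos":[0, 0, -0.1467]}, {"jaw":20, "pos":[0, 0, -0.1733]}, {"jaw":20, "pos":[0, 0, -0.1733]}]'

```text
time: 16.25
tool_pos: [406.6, -297.3, 373.0]
tcp_rot: [-3.139, 0.002, -3.141]
contact_force: [0.5, -0.4, -1.4]
grip_width: 26.8
finger_force: 30.0
```

```bash
python3 st.py 555.8 351.2 212 1.571
```

```text
16.25 [ 406.6 -297.3  373. ] [-3.139e+00  2.000e-03 -3.141e+00] 26.8 30.0 [-0.78  0.33  1.63  0.    1.17 -2.35]
(array([-149.4,  648.5,    0.8]), np.float64(0.0))
```

Converted, 220 mm is 0.2933, 130 mm is 0.1733.

>>> pendant --increments '[{"jaw":20, "pos":[-0.0067, 0.04, 0]}, {"jaw":20, "pos":[-0.02, 0.1, 0]}, {"jaw":20, "pos":[-0.04, 0.1733, 0]}, {"jaw":20, "pos":[-0.056, 0.2467, 0]}, {"jaw":20, "pos":[-0.0667, 0.2933, 0]}]' --quiet true

```text
ok
```

>>> pendant --increments '[{"jaw":20, "pos":[-0.0133, 0.06, 0]}, {"jaw":20, "pos":[-0.0293, 0.1267, 0]}, {"jaw":20, "pos":[-0.0467, 0.2, 0]}, {"jaw":20, "pos":[-0.0613, 0.2667, 0]}, {"jaw":20, "pos":[-0.0667, 0.2933, 0]}]' --quiet true

```text
ok
```

>>> pendant --increments '[{"jaw":20, "pos":[-0.0133, 0.0667, 0]}, {"jaw":20, "pos":[-0.0307, 0.14, 0]}, {"jaw":20, "pos":[-0.0507, 0.2133, 0]}, {"jaw":20, "pos":[-0.0613, 0.2667, 0]}, {"jaw":20, "pos":[-0.066, 0.278, 0]}]' --quiet true

```text
ok
```

>>> pendant --increments '[{"jaw":20}, {"jaw":20}, {"jaw":20}]'

```text
time: 18.5
tool_pos: [556.0, 350.1, 371.9]
tcp_rot: [-3.141, 0.0, 3.14]
contact_force: [-0.2, -0.1, -1.0]
grip_width: 26.6
finger_force: 30.0
```

```bash
python3 st.py 555.8 351.2 212 1.571
python3 - <<'E'
from plant import vision
import cv2,numpy as np
a=[vision.capture(n)['color'][:,:,::-1] for n in('scene','wrist')]
cv2.imwrite('pics/cone.png',np.hstack([a[0][0:300,250:550],cv2.resize(a[1],(400,300))]))
E
```

```text
18.5 [556.  350.1 371.9] [-3.141  0.     3.14 ] 26.6 30.0 [ 0.45  0.61  1.17 -0.    1.36 -1.12]
(array([0.2, 1.1, 0.9]), np.float64(-0.001))
```

View pics/cone.png

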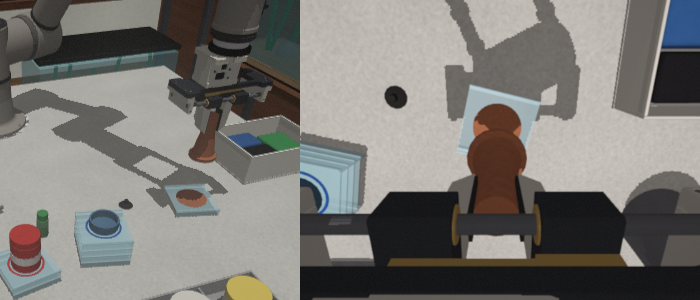

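The scene half shows the cone hanging upright over the terracotta tray (190,197). The canister (25,250) and saucer (103,225) sit on their rings, and the wrist view shows nothing under the fingers.

Converted, 112 mm is 0.1493, 110 mm is 0.1467.

>>> pendant --increments '[{"jaw":20, "pos":[0, 0.0009, 0.0533]}, {"jaw":20, "pos":[0, 0.0009, 0.1]}, {"jaw":20, "pos":[0, 0.0009, 0.1333]}, {"jaw":20, "pos":[0, 0.0009, 0.1467]}, {"jaw":20, "pos":[0, 0.0009, 0.1493]}]'

```text
time: 19.23
tool_pos: [556.0, 351.8, 259.9]
tcp_rot: [3.141, 0.0, 3.142]
contact_force: [-0.2, -0.6, -0.7]
grip_width: 27.0
finger_force: 30.0
```

>>> pendant --increments '[{"jaw":20, "pos":[0, 0, 0.0013]}, {"jaw":20, "pos":[0, 0, 0.002]}, {"jaw":45, "pos":[0, 0, 0.002]}, {"jaw":70, "pos":[0, 0, 0.002]}, {"jaw":70, "pos":[0, 0, 0.002]}]'

```text
time: 19.85
tool_pos: [555.9, 352.0, 258.5]
tcp_rot: [3.141, 0.0, -3.141]
contact_force: [-0.1, -0.7, -0.0]
grip_width: 52.4
finger_force: 0.0
```

>>> pendant --increments '[{"jaw":70, "pos":[0, 0, -0.0267]}, {"jaw":70, "pos":[0, 0, -0.08]}, {"jaw":70, "pos":[0, 0, -0.1333]}, {"jaw":70, "pos":[0, 0, -0.1333]}, {"jaw":70, "pos":[0, 0, -0.1333]}]'

```text
time: 20.48
tool_pos: [555.6, 351.9, 357.7]
tcp_rot: [-3.141, -0.001, -3.141]
contact_force: [-0.3, -0.5, -0.3]
grip_width: 69.8
finger_force: 0.0
```

```bash
python3 st.py 461.2 -110 182 0.386
```

```text
20.475 [555.6 351.9 357.7] [-3.141e+00 -1.000e-03 -3.141e+00] 69.8 0.0 [ 0.45  0.62  1.19  0.    1.33 -1.12]
(array([  94.5, -461.9,   16.9]), np.float64(1.185))
```

Converted, -240 mm is -0.32, -210 mm is -0.28.

>>> pendant --increments '[{"jaw":60, "pos":[0.0133, -0.06, 0]}, {"jaw":60, "pos":[0.0267, -0.1333, 0]}, {"jaw":60, "pos":[0.0427, -0.2067, 0]}, {"jaw":60, "pos":[0.0573, -0.28, 0]}, {"jaw":60, "pos":[0.0667, -0.32, 0]}]' --quiet true

```text
ok
```

>>> pendant --increments '[{"jaw":60, "pos":[0.0133, -0.0667, 0]}, {"jaw":60, "pos":[0.028, -0.14, 0]}, {"jaw":60, "pos":[0.0427, -0.2133, 0]}, {"jaw":60, "pos":[0.056, -0.2733, 0]}, {"jaw":60, "pos":[0.0593, -0.296, 0]}]' --quiet true

```text
ok
```

>>> pendant --increments '[{"jaw":60, "twist":0.09}, {"jaw":60, "twist":0.18}, {"jaw":60, "twist":0.27}, {"jaw":60, "twist":0.36}, {"jaw":60, "twist":0.45}]' --quiet true

```text
ok
```

>>> pendant --increments '[{"jaw":60, "twist":0.09}, {"jaw":60, "twist":0.1425}, {"jaw":60, "twist":0.1425}, {"jaw":60, "twist":0.1425}]'

```text
time: 22.85
tool_pos: [461.4, -109.6, 357.8]
tcp_rot: [-3.141, -0.001, 1.959]
contact_force: [0.6, -0.2, -0.3]
grip_width: 60.1
finger_force: 0.0
```

```bash
python3 st.py 461.2 -110 22 0.386
python3 - <<'E'
from plant import vision
import cv2,pickle
c=vision.capture('wrist'); pickle.dump(c,open('pics/w1.pkl','wb')); cv2.imwrite('pics/w1.png',c['color'][:,:,::-1])
E
```

```text
22.85 [ 461.4 -109.6  357.8] [-3.141e+00 -1.000e-03  1.959e+00] 60.1 0.0 [-0.4   0.3   1.73  0.    1.12 -0.78]
(array([ -0.4,  -0.3, 176.8]), np.float64(0.003))
```

View pics/w1.png

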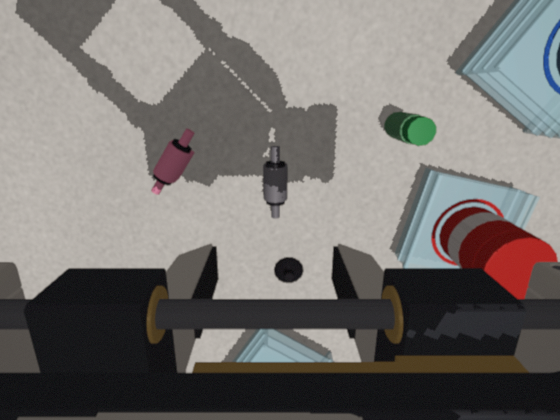

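The wrist view shows the valve at (275,182), aligned with the fingers and midway between them. The pink one (173,160) and the vial (415,130) are clear of the descent.

Converted, 170 mm is 0.2267, 160 mm is 0.2133.

>>> pendant --increments '[{"jaw":60, "pos":[0, 0, 0.06]}, {"jaw":60, "pos":[0, 0, 0.12]}, {"jaw":60, "pos":[0, 0, 0.1733]}, {"jaw":60, "pos":[0, 0, 0.2133]}, {"jaw":60, "pos":[0, 0, 0.2267]}]' --quiet true

```text
ok
```

>>> pendant --increments '[{"jaw":60, "pos":[0, 0, 0.004]}, {"jaw":60, "pos":[0, 0, 0.008]}, {"jaw":60, "pos":[0, 0, 0.008]}, {"jaw":15, "pos":[0, 0, 0.008]}, {"jaw":15, "pos":[0, 0, 0.008]}]'

```text
time: 24.15
tool_pos: [461.5, -110.0, 182.6]
tcp_rot: [3.141, 0.0, 1.957]
contact_force: [-0.1, -0.4, -0.0]
grip_width: 44.3
finger_force: 0.0
```

>>> pendant --increments '[{"jaw":15}, {"jaw":15}, {"jaw":15}]'

```text
time: 24.52
tool_pos: [461.4, -110.0, 182.3]
tcp_rot: [3.141, 0.0, 1.957]
contact_force: [0.2, -0.0, 0.2]
grip_width: 23.7
finger_force: 30.0
```

>>> pendant --increments '[{"jaw":15, "pos":[0, 0, -0.0267]}, {"jaw":15, "pos":[0, 0, -0.08]}, {"jaw":15, "pos":[0, 0, -0.1467]}, {"jaw":15, "pos":[0, 0, -0.1733]}, {"jaw":15, "pos":[0, 0, -0.1733]}]'

```text
time: 25.15
tool_pos: [461.6, -110.1, 313.4]
tcp_rot: [3.139, 0.002, 1.957]
contact_force: [-0.6, 0.5, -0.5]
grip_width: 23.9
finger_force: 30.0
```

```bash
python3 st.py 553.7 -328.3 152 1.386
```

```text
25.15 [ 461.6 -110.1  313.4] [3.139e+00 2.000e-03 1.957e+00] 23.9 30.0 [-0.4   0.35  1.79  0.    0.99 -0.78]
(array([-236.8,    3.2,    3. ]), np.float64(-1.0))
```

Converted, -236.8 mm is -0.3157, -205 mm is -0.2733.

>>> pendant --increments '[{"jaw":15, "pos":[-0.06, 0, 0]}, {"jaw":15, "pos":[-0.1333, 0.0013, 0]}, {"jaw":15, "pos":[-0.2067, 0.0027, 0]}, {"jaw":15, "pos":[-0.2733, 0.004, 0]}, {"jaw":15, "pos":[-0.3157, 0.0043, 0]}]' --quiet true

```text
ok
```

>>> pendant --increments '[{"jaw":15, "twist":-0.075}, {"jaw":15, "twist":-0.165}, {"jaw":15, "twist":-0.255}, {"jaw":15, "twist":-0.345}, {"jaw":15, "twist":-0.425}]' --quiet true

```text
ok
```

>>> pendant --increments '[{"jaw":15, "twist":-0.075}, {"jaw":15, "twist":-0.075}, {"jaw":15, "pos":[0, 0, 0.0267], "twist":-0.075}, {"jaw":15, "pos":[0, 0, 0.0667], "twist":-0.075}, {"jaw":15, "pos":[0, 0, 0.08], "twist":-0.075}]'

```text
time: 27.02
tool_pos: [552.9, -327.7, 249.3]
tcp_rot: [3.139, -0.004, 2.954]
contact_force: [-0.1, 0.3, -0.1]
grip_width: 23.7
finger_force: 30.0
```

>>> pendant --increments '[{"jaw":15}]' --quiet true

```text
ok
```

```bash
python3 st.py 553.7 -328.3 70 1.386
```

```text
27.15 [ 553.4 -328.1  251.2] [ 3.141e+00 -2.000e-03  2.955e+00] 23.6 30.0 [-0.65  0.7   1.36  0.    1.08 -2.04]
(array([-0.4, -0.1, 22.2]), np.float64(-0.001))
```

Converted, 21.5 mm is 0.0287, 21 mm is 0.028.

>>> pendant --increments '[{"jaw":15, "pos":[0, 0, 0.0133]}, {"jaw":15, "pos":[0, 0, 0.024]}, {"jaw":15, "pos":[0, 0, 0.028]}, {"jaw":15, "pos":[0, 0, 0.0287]}, {"jaw":15, "pos":[0, 0, 0.0287]}]'

```text
time: 27.78
tool_pos: [553.6, -328.2, 230.9]
tcp_rot: [-3.141, 0.0, 2.957]
contact_force: [-0.4, 0.2, -0.4]
grip_width: 23.5
finger_force: 30.0
```

>>> pendant --increments '[{"jaw":40}, {"jaw":55}, {"jaw":55}, {"jaw":55}]'

```text
time: 28.28
tool_pos: [553.5, -328.2, 230.8]
tcp_rot: [3.142, 0.0, 2.957]
contact_force: [-0.5, 0.5, 0.1]
grip_width: 54.1
finger_force: 0.0
```

>>> pendant --increments '[{"jaw":55, "pos":[0, 0, -0.0267]}, {"jaw":55, "pos":[0, 0, -0.08]}, {"jaw":55, "pos":[0, 0, -0.1467]}, {"jaw":55, "pos":[0, 0, -0.2]}, {"jaw":55, "pos":[0, 0, -0.2]}]'

```text
time: 28.9
tool_pos: [553.8, -328.4, 384.9]
tcp_rot: [-3.138, 0.007, 2.957]
contact_force: [-0.0, 0.7, -0.0]
grip_width: 55.1
finger_force: 0.0
```

>>> pendant --increments '[{"jaw":55, "pos":[0.08, 0, 0]}, {"jaw":55, "pos":[0.16, 0, 0]}, {"jaw":55, "pos":[0.24, 0, 0]}, {"jaw":55, "pos":[0.24, 0, 0]}, {"jaw":55, "pos":[0.24, 0, 0]}]'

```text
time: 29.52
tool_pos: [376.7, -295.4, 380.6]
tcp_rot: [-3.141, 0.001, 2.956]
contact_force: [-0.4, 0.2, -0.4]
grip_width: 55.0
finger_force: 0.0
```

```bash
python3 - <<'E'
from plant import vision
import cv2,numpy as np,pickle
a=[]
for n in('top','scene'):
    c=vision.capture(n); pickle.dump(c,open(f'pics/{n}9.pkl','wb')); a.append(c['color'][:,:,::-1])
cv2.imwrite('pics/end.png',cv2.resize(np.vstack([a[0][110:310,90:490],a[1][130:330,90:490]]),(800,600+200))[:, :] if 0 else cv2.resize(np.vstack([a[0][110:310,90:490],a[1][130:330,90:490]]),(600,600)))
E
```

```text
(no output)
```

View pics/end.png

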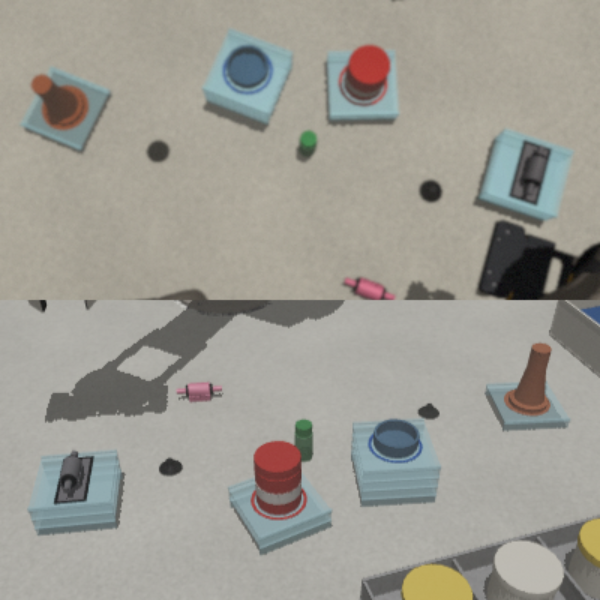

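All four things stand on their marks in both views: the canister inside the red ring, the saucer inside the blue rings, the cone on its disc, and the valve along the rectangle. The vial is still at its starting pixel (295,204), and the gripper is clear.

```bash
python3 -c "
from plant import bot
print(bot.close_job())"
```

```text
the job is handed in; nothing more can be done
None
```

The job is handed in: the canister, saucer, cone and valve are all released on their matching marks, and the vial is where it started; the final pictures show everything in place, but no pass/fail result was reported.

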